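# Turn the painter's turntable to its pointer and lock it with the pin

### The job

Gently push the painter's turntable round (its posts are handy for this) until its lock hole stands at the steel pointer, leaving the pin in its holder meanwhile. Then put the lock pin in that hole and, pressing lightly and never forcing it, ease the table slowly anticlockwise with it until it finds the hidden socket, push it fully home and let go. Keep the paint tin standing in the middle of the disc and leave the tape, jar and brush alone.

Things in the scene. Friction and masses are not known exactly. Their poses are not given: they have to be found in the camera images.
- stand: grey round stand of the turntable, fixed to the bench, 298 mm across, 34 mm high; origin on the turning axis at bench height; its x axis points from the axis to the steel pointer, its y axis to the anticlockwise side of the pointer (from above)
- pointer (a point): inner tip of the fixed steel pointer beside the disc's rim, 165 mm from the turning axis, 52 mm above the bench
- turntable: plywood disc turning freely (slight drag, does not coast) about the stand's upright axis, twelve-sided, 300 mm across flats, 15 mm thick, top 51 mm above the bench; origin on the axis at its underside; its x axis points to the lock hole
- lock_hole (a point): centre of the mouth of the lock hole, a plain hole 20 mm across through the disc near its rim, 127.5 mm from the axis, at the disc's top face
- post1 (a point): top centre of a wooden push post, 20 mm across, 55 mm tall, standing on the disc 130 mm from the axis, a quarter turn anticlockwise (from above) from the lock hole
- post2 (a point): top centre of a like post, half a turn from the lock hole
- post3 (a point): top centre of a like post, a quarter turn clockwise from the lock hole
- pin_grip (a point): centre of the lock pin's black round head (28 mm across, 50 mm tall, upright). Below the head is a steel shank 16 mm across and 37 mm long, its last 3 mm tapering to 12 mm; the pin's lower end is 62 mm below this point. The pin (about 0.12 kg) starts upright in the holder; home in the lock, this point is 76 mm above the bench
- pin_tip (a point): centre of the lower end of the lock pin's shank, on its axis
- holder: dark wooden block 70 x 70 mm, 40 mm tall, fixed, with a loose 20 mm hole in which the pin stands; origin at the centre of its underside
- tin_center (a point): centre of the closed blue paint tin (90 mm across, 80 mm tall) that stands loose near the middle of the disc
- tape: roll of tape lying flat, 100 mm across, 48 mm tall, bystander; origin at centre of underside
- jar: closed jar, 64 mm across, 100 mm tall, bystander; origin at centre of underside
- brush: paint brush lying on the bench, about 200 mm long, bystander
- plate_mark (a point): point in line with the pointer, 127 mm from the axis, on the steel plate hidden under the disc (top 34 mm above bench, 38 mm radially). The pointer is only a rough guide: the real socket, a 19 mm hole 127 mm from the axis, lies 6 to 28 mm along the rim anticlockwise (stand +y) of this point, to be found by feel: a pin pressed on the plate stands 20 mm high of home and drops once over the socket
Mind the look-alikes: they are no part of the job. Of the things that look like the part that bears pin_grip, take the one that is nearest to the robot's base at the start.

How it is judged:
On the way:
1. the lock hole stands at the pointer (within 12 mm along the rim), the table nearly still, the pin still in its holder (y of lock_hole in the frame of stand between -0.012 and 0.012 m and x of lock_hole in the frame of stand above 0.1 m and angular speed of turntable below 0.1 rad/s and distance of pin_grip from where it was at the start of the episode below 0.01 m), for 0.3 s.
At the end, for the whole second after the job is handed in: Pin upright (0.12 rad) in the lock hole (axis within 6 mm), head within 3 mm of home, so in the socket; hole 0 to 36 mm anticlockwise of the pointer; pin released, table at rest, tin upright within 35 mm of the disc's centre (horizontal distance between pin_grip and lock_hole below 0.006 m and height (world z) of pin_grip between 0.07 and 0.079 m and angle between pin_grip's own z axis and vertical below 0.12 rad and x of lock_hole in the frame of stand above 0.1 m and y of lock_hole in the frame of stand between 0 and 0.036 m and horizontal distance between tin_center and turntable below 0.035 m and angle between tin_center's own z axis and vertical below 0.1 rad and angular speed of turntable below 0.05 rad/s); the robot touches nothing.
It fails at once if the pin is forced: more than 40 N between the pin and the turntable or its stand (socket plate included) (contact force between stand and pin above 40 N).
It fails at once if the robot pushes the turntable with more than 40 N (contact force between any of the arm, the fingers and turntable above 40 N).
It fails at once if the tin is tipped or pushed off the middle of the disc (angle between tin_center's own z axis and vertical above 0.3 rad or horizontal distance between tin_center and turntable above 0.04 m).
It fails at once if tape, jar or brush is moved more than 30 mm (distance of any of tape, jar, brush from where it was at the start of the episode above 0.03 m).
It also fails if it takes over 72 s, if anything falls off the work surface, if the arm or the gripper's body presses on something with over 40 N, if the wrist force passes 120 N, or if a joint passes its speed limit or range.

### The arm

A 7-joint arm with a two-finger parallel gripper is mounted at the origin on the work surface. World frame = base frame: x ahead of the robot, y to its left, z up, the work surface at z = 0. Lengths are in m, angles in rad, forces in N, time in s.
With the tool pointing down it reaches from about 0.4 to 0.85 m from the base axis. Payload 6.9 kg.
Tool frame: the origin (TCP) lies midway between the tips of the shut fingers; the grasp point (between the pads) lies env.pinch_z behind it (env.pinch_z is the distance from the TCP to the grasp point, in m); z points along the fingers, y is the line along which they close (so a half turn about z gives the same grasp; the last joint's range is limited). The gripper opens to 85 mm and grips with 20 to 120 N. Pads are 22 mm wide; open, the fingers measure 114 mm over their backs; the gripper's body (76 mm by 85 mm) begins 54 mm behind the grasp point. The pads swing forward as they close: fully open they stand 13 mm farther back than shut.
Start: joints at [-1.147, 0.507, -0.238, 1.5, 0.126, 1.149, -0.155], TCP at [0.195, 0.594, 0.195] pointing down, gripper open.
Joint ranges: [-3.08, 3.08], [-0.24, 2.05], [-1.43, 1.35], [0, 2.5], [-1.52, 4.66], [0.17, 1.96], [-2.89, 2.89]. Speed limits (rad/s): [2.39, 2.39, 3.14, 3.14, 3.14, 3.14, 3.14].

### API

Orientations are given as a unit quaternion [x, y, z, w].
In Python, from cell import env gives the robot as it stands.
- The arm moves only by the tool drive_tool, never from a script. Its argument "motion" is text: rows parted by semicolons, each of 7 numbers parted by spaces: the turn, a rotation vector about the tool's x, y, z in rad, then the shift along the tool's x, y, z in mm, then the finger opening in mm, from 0 to 85.4. A call has 1 to 10 rows; each row is the pose to reach, as a shift and turn from the pose commanded when the call began, along the tool's axes at that moment; what a row does not reach only later rows make up. A row lasts 1/10 s, in which the tool goes at most 50 mm and 8.59 degrees, less where a joint would pass 70% of its speed; a pose out of reach is approached as far as the arm can. A call with a gripper value outside its range is refused whole. The fingers move at their own pace and stop on an object; "newtons" is the grip in N (left out, the last holds). Time passes only in rows, so rows that repeat a pose let the fingers close. It gives the time, the measured TCP pose, the force, the opening and the grip force at its end, in the units of the state.
- env.observe(): the state, without advancing time (a new reading comes with each control period).
- env.snapshot(name): name is "side" or "top"; returns a dict with "pixels" (420x560x3 uint8, red, green, blue), "mtx" (3x3 intrinsics, pixels), "world_to_cam" (4x4, takes a point from world to camera coordinates). Camera axes: x right, y up, looking along -z (the intrinsics and any distortion apply to the point x, -y, -z); pixel columns grow to the right and rows downward; lengths in m; the calibration is good to about 2 mm. A picture is of the moment at which its call begins. There is no depth.
- env.close_job(): hands the job in; it is judged then, once.
Trained networks look in a picture, given as the dict that the camera call returned (one of the last four; its "shot" number tells which), for a name from the list of things; names that differ only in an ending like _2 or _b are one class to them, and where a whole thing is asked for, a point or a joint stands for the part that bears it (a point fixed in the world has none). Each returns a list of dicts, best first, with "p" (0 to 1); they miss things now and then, are a little off and sometimes report something else, mostly with a low value. They report only what shows in the picture. A call takes as long as a camera call. They do not tell look-alikes from the thing itself.
- env.find_in(label, picture): "extent" ([left, top, right, bottom] in pixels, round what is visible of it).
The state is a dict: "clock": time; "joints": joint angles; "qd": joint speeds; "effort": joint torques, N m; "tool_pos": TCP position; "tcp_rot": TCP orientation; "force": force on the tool from outside, world axes, zero at the start; "moment": the same for the moment, N m; "width": opening from 0.0 (shut) to 1.0 (fully open); "finger_force": force on a finger pad.
Only numpy, scipy, OpenCV 4.12 (cv2) and the standard library are available. Lean on these libraries where they do the work, as an engineer would, in place of code of your own. Each camera call takes 0.05 s, during which the arm holds its last target. There are 200 camera calls.

## Working session

There is one attempt and no reset: what is moved stays moved. The work goes in short steps, Python scripts to look and compute and a tool call to move; the robot and the scene stay as the last step left them, time stands still between calls to the robot, and variables do not carry over. Pictures are saved under pics/ and viewed, at most 10 in all, crops included, and the job is handed in when it is done.

Besides the shell and the picture viewer there is one more tool, called after "Request:" by a JSON object that holds its "op" and its "data", one argument or row to a line. drive_tool: Moves the arm, as the interface text tells. Its arguments: {"type":"object","properties":{"motion":{"type":"string"},"newtons":{"type":"number"}},"required":["motion"]}

```bash
mkdir -p pics; ls; cat > h.py <<'E'
import numpy as np, cv2
from cell import env
def proj(s,P):
    c=s["world_to_cam"]@np.r_[P,1]; q=s["mtx"]@np.array([c[0],-c[1],-c[2]]); return q[:2]/q[2]
def ray(s,u,v,z):
    T=np.array(s["world_to_cam"]);R=T[:3,:3];o=-R.T@T[:3,3]
    d=np.linalg.inv(s["mtx"])@np.array([u,v,1.]);d=R.T@np.array([d[0],-d[1],-d[2]])
    return o+d*(z-o[2])/d[2]
def save(s,n): cv2.imwrite("pics/"+n,s["pixels"][:,:,::-1])
E
python3 - <<'E'
from h import *
o=env.observe();print(o,env.pinch_z)
for n in("top","side"):
    s=env.snapshot(n);save(s,n+"0.png");print(n,s.keys())
    for l in["stand","pointer","turntable","lock_hole","post1","pin_grip","holder","tin_center","tape","jar","brush"]:
        r=env.find_in(l,s);print(l,[(round(x["p"],2),[int(a) for a in x["extent"]]) for x in r[:4]])
E
```

```text
pics
{'clock': 0.0, 'joints': array([-1.14749108,  0.50835627, -0.23751028,  1.50114423,  0.12571005,
        1.14890909, -0.15481785]), 'qd': array([-0.00084734, -0.00123826, -0.00079644, -0.00040821, -0.00072865,
        0.00134162,  0.00058718]), 'effort': array([-1.19108819e-03, -6.20576763e+01, -2.18683183e+00, -2.49661463e+01,
        1.25821141e-02,  1.16871714e-02,  8.89651062e-06]), 'tool_pos': array([0.19520812, 0.59312409, 0.19411386]), 'tcp_rot': array([ 1.58238529e-01,  9.87400493e-01, -9.05538277e-04, -1.19578203e-04]), 'force': array([-0.48748711, -0.59256193, -0.19470355]), 'moment': array([0.02754382, 0.00234285, 0.03085336]), 'finger_force': 0.0, 'width': 0.9977274297747263} 0.0187
top dict_keys(['pixels', 'mtx', 'world_to_cam', 'shot'])
stand [(0.66, [142, 176, 263, 298])]
pointer [(0.95, [138, 173, 263, 299])]
turntable [(0.67, [139, 174, 265, 300])]
lock_hole [(0.93, [140, 180, 263, 301])]
post1 [(0.97, [138, 175, 263, 299])]
pin_grip [(0.72, [334, 220, 347, 234]), (0.62, [376, 246, 395, 257]), (0.58, [334, 257, 346, 269]), (0.46, [306, 217, 320, 228])]
holder [(
[... 230 characters left out ...]
]
brush [(0.69, [351, 179, 426, 216]), (0.16, [142, 175, 266, 299])]
side dict_keys(['pixels', 'mtx', 'world_to_cam', 'shot'])
stand [(0.92, [157, 145, 278, 245])]
pointer [(0.72, [150, 144, 280, 248])]
turntable []
lock_hole [(0.67, [154, 143, 282, 237]), (0.63, [156, 144, 278, 246])]
post1 [(0.7, [150, 145, 278, 233])]
pin_grip [(0.86, [327, 279, 344, 320]), (0.86, [297, 215, 311, 256]), (0.67, [313, 239, 331, 277]), (0.62, [276, 257, 294, 285])]
holder [(0.65, [258, 265, 310, 313]), (0.19, [156, 145, 277, 245])]
tin_center [(0.61, [195, 149, 232, 200])]
tape [(0.84, [343, 197, 389, 242])]
jar [(0.63, [357, 295, 398, 358])]
brush [(0.92, [355, 267, 452, 310]), (0.38, [344, 197, 389, 243])]
```

```bash
python3 - <<'E'
import cv2,numpy as np
t=cv2.imread("pics/top0.png");s=cv2.imread("pics/side0.png")
a=cv2.resize(t[140:310,120:440],(800,425),interpolation=3)
cv2.imwrite("pics/a.png",a)
b=cv2.resize(s[110:370,130:460],(761,600),interpolation=3)
cv2.imwrite("pics/b.png",b)
E
```

```text
(no output)
```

View pics/a.png

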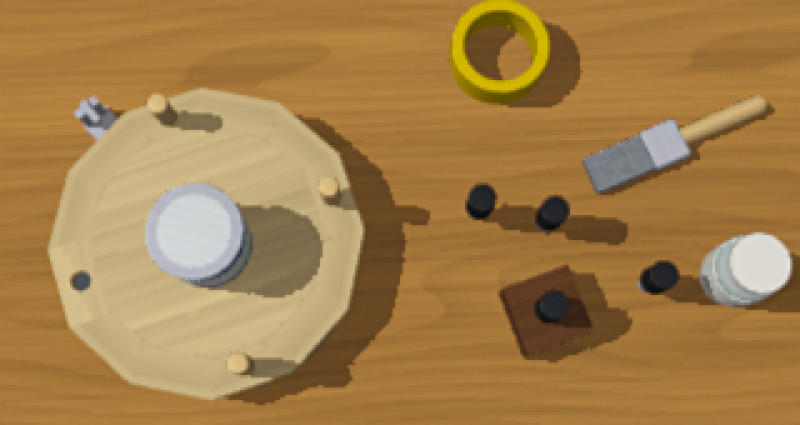

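View pics/b.png

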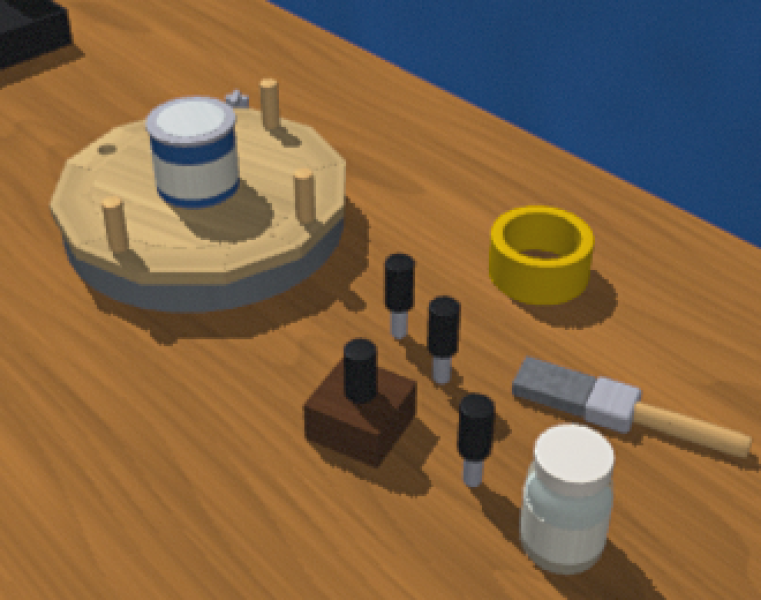

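Top picture: the pointer is at (97,118) in the crop, the lock hole at (80,281), posts at (158,104), (328,187) and (238,362), and the tin near the centre. The holder pin is at (552,305), with three look-alikes beside it.

```bash
cat > m.py <<'E'
from h import *
def P(s,u,v,z): return ray(s,120+u/2.5,140+v/2.5,z)
E
python3 - <<'E'
from m import *
s=env.snapshot("top");print("cam",ray(s,280,210,0),-s["world_to_cam"][:3,:3].T@s["world_to_cam"][:3,3])
pts={"ptr":(103,132,.052),"hole":(80,281,.051),"pA":(158,103,.106),"pB":(328,186,.106),"pC":(238,361,.106),"tin":(195,231,.131),"tinc":(195,231,.131),"pinH":(552,301,.127),"pin2":(481,197,.087),"pin3":(553,208,.087),"pin4":(661,273,.087),"tape":(501,50,.048),"jar":(763,263,.1),"holder":(535,313,.04)}
for k,(u,v,z) in pts.items():
    p=P(s,u,v,z);print(k,p.round(4),np.hypot(*p[:2]).round(3))
E
```

```text
cam [ 0.62830732 -0.11648559  0.        ] [ 0.38103224 -0.1017404   1.12451407]
ptr [0.6701 0.1796 0.052 ] 0.694
hole [0.5212 0.1991 0.051 ] 0.558
pA [0.6825 0.1136 0.106 ] 0.692
pB [ 0.5965 -0.0471  0.106 ] 0.598
pC [0.4362 0.038  0.106 ] 0.438
tin [0.5532 0.0733 0.131 ] 0.558
tinc [0.5532 0.0733 0.131 ] 0.558
pinH [ 0.4798 -0.2481  0.127 ] 0.54
pin2 [ 0.5852 -0.192   0.087 ] 0.616
pin3 [ 0.5724 -0.2602  0.087 ] 0.629
pin4 [ 0.507  -0.3583  0.087 ] 0.621
tape [ 0.745 -0.223  0.048] 0.778
jar [ 0.5118 -0.4509  0.1   ] 0.682
holder [ 0.4772 -0.2435  0.04  ] 0.536
```

```bash
python3 - <<'E'
from m import *
t=cv2.imread("pics/top0.png");s=cv2.imread("pics/side0.png")
a=cv2.resize(t[165:215,140:190],(500,500),interpolation=cv2.INTER_CUBIC)
b=cv2.resize(s[140:170,215:245],(300,300),interpolation=cv2.INTER_CUBIC)
c=np.zeros((500,800,3),np.uint8);c[:,:500]=a;c[:300,500:]=b
cv2.imwrite("pics/c.png",c)
s=env.snapshot("top");q=env.snapshot("side")
C=np.array([.559,.0759]);
for a in range(35,60,5):
    p=C+.165*np.array([np.cos(np.radians(a)),np.sin(np.radians(a))])
    print(a,((proj(s,[*p,.052])-[140,165])*10).round(),((proj(q,[*p,.052])-[215,140])*10+[500,0]).round())
E
```

```text
35 [250. 184.] [724. 151.]
40 [204. 219.] [671. 146.]
45 [161. 258.] [618. 144.]
50 [121. 300.] [565. 145.]
55 [ 84. 346.] [511. 148.]
```

View pics/c.png

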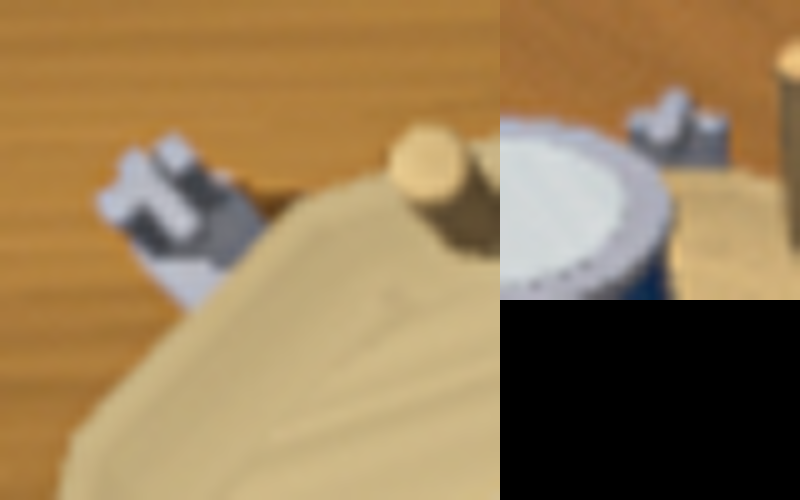

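The pointer tip is at (190,233) in the top crop, so its bearing from the axis is about 41.5°. The hole is at 107°, which means turning the table about 66° clockwise. I'll straddle the post at 17° with the open fingers.

```bash
cat >> m.py <<'E'
from scipy.spatial.transform import Rotation as Ro
C=np.array([.559,.0759])
def state():
    o=env.observe();R=Ro.from_quat(o["tcp_rot"]);x=R.as_matrix()[:,0]
    return o,R,np.degrees(np.arctan2(x[1],x[0]))
def rows(W):  # W: list of (x,y,z,phi_deg) -> tool turn, shift
    o,R,phi=state();print("t",o["clock"],"tcp",o["tool_pos"].round(4),"phi",round(phi,1),"F",o["force"].round(1))
    for w in W:
        G=Ro.from_matrix(np.column_stack([[np.cos(np.radians(w[3])),np.sin(np.radians(w[3])),0],[np.sin(np.radians(w[3])),-np.cos(np.radians(w[3])),0],[0,0,-1]]))
        r=(R.inv()*G).as_rotvec();d=R.inv().apply(np.array(w[:3])-o["tool_pos"])*1000
        print(*r.round(3),*d.round(1))
def on(a,r=.130,z=.07): return [C[0]+r*np.cos(np.radians(a)),C[1]+r*np.sin(np.radians(a)),z,a+180]
E
python3 - <<'E'
from m import *
rows([(.6833,.1143,.194,197.2),(.6833,.1143,.13,197.2)])
E
```

```text
t 1.35 tcp [0.1953 0.5937 0.195 ] phi 161.8 F [-0.6 -1.4  0.4]
0.0 -0.0 -0.618 -613.4 -302.9 1.0
0.0 -0.0 -0.618 -613.4 -302.9 65.0
```

Request:
{"op": "drive_tool", "data": {
  "motion": "0 0 -0.1 -120 -60 1 40;0 0 -0.25 -240 -120 1 40;0 0 -0.4 -360 -180 1 40;0 0 -0.55 -480 -240 1 40;0 0 -0.618 -613.4 -302.9 1 40;0 0 -0.618 -613.4 -302.9 1 40;0 0 -0.618 -613.4 -302.9 1 40;0 0 -0.618 -613.4 -302.9 1 40;0 0 -0.618 -613.4 -302.9 1 40;0 0 -0.618 -613.4 -302.9 1 40"
}}

```text
clock: 2.35
tool_pos: [0.5527, 0.2418, 0.1944]
tcp_rot: [-0.15, 0.989, 0.0, 0.0]
force: [-0.4, 0.9, 0.8]
width: 0.465
finger_force: 0.0
```

```bash
python3 - <<'E'
from m import *
rows([(.6833,.1143,.194,197.2),(.6833,.1143,.12,197.2)])
E
```

```text
t 2.35 tcp [0.5527 0.2418 0.1944] phi -162.8 F [-0.4  0.9  0.8]
0.0 0.001 0.0 -87.1 -160.4 0.4
0.0 0.001 0.0 -87.1 -160.4 74.4
```

Request:
{"op": "drive_tool", "data": {
  "motion": "0 0 0 -87.1 -160.4 0 40;0 0 0 -87.1 -160.4 0 40;0 0 0 -87.1 -160.4 0 40;0 0 0 -87.1 -160.4 0 40;0 0 0 -87.1 -160.4 0 40;0 0 0 -87.1 -160.4 40 40;0 0 0 -87.1 -160.4 65 40;0 0 0 -87.1 -160.4 65 40"
}}

```text
clock: 3.15
tool_pos: [0.6791, 0.1159, 0.1251]
tcp_rot: [-0.15, 0.989, -0.0, -0.004]
force: [-0.7, -0.2, 0.1]
width: 0.469
finger_force: 0.0
```

```bash
python3 - <<'E'
from m import *
s=env.snapshot("top");save(s,"t1.png");q=env.snapshot("side")
a=cv2.resize(s["pixels"][150:290,130:270,::-1],(400,400),interpolation=2)
b=cv2.resize(q["pixels"][110:250,150:290,::-1],(400,400),interpolation=2)
cv2.imwrite("pics/d.png",np.hstack([a,b]))
rows([(.6833,.1143,.07,197.2)]);print(env.observe()["width"])
E
```

```text
t 3.25 tcp [0.6818 0.1166 0.1296] phi -162.8 F [-0.2 -1.2  0.2]
0.0 -0.0 0.001 -0.8 -2.7 59.6
0.4678669945395334
```

View pics/d.png

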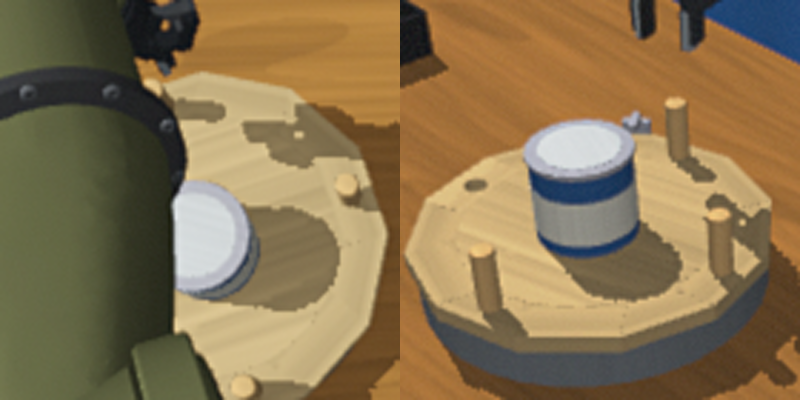

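```bash
python3 - <<'E'
from m import *
q=env.snapshot("side");s=env.snapshot("top")
f=lambda p:((proj(q,p)-[150,110])*400/140+[400,0]).round()
print("post3",f([.6833,.1143,.106]),"post1",f([.4348,.0375,.106]),"post2",f([.5974,-.0483,.106]),"hole",f([.5213,.1977,.051]))
o,R,phi=state()
for z in (0,-.006):
  for y in(-.02,.02,-.034,.034): print(z,y,f(o["tool_pos"]+R.apply([0,y,z])))
print(proj(s,o["tool_pos"]))
E
```

```text
post3 [675. 103.] post1 [482. 251.] post2 [719. 215.] hole [475. 187.]
0 -0.02 [690.  83.]
0 0.02 [652.  72.]
0 -0.034 [704.  86.]
0 0.034 [639.  68.]
-0.006 -0.02 [690.  77.]
-0.006 0.02 [652.  66.]
-0.006 -0.034 [704.  80.]
-0.006 0.034 [639.  62.]
[179.6051214  178.08407103]
```

The post shows at (677,103) in the side view and the fingers straddle it at columns 643 and 690. Lowering.

Request:
{"op": "drive_tool", "data": {
  "motion": "0 0 0 -1 -4 20 40;0 0 0 -1 -4 45 40;0 0 0 -1 -4 67 40;0 0 0 -1 -4 67 40;0 0 0 -1 -4 67 40"
}}

```text
clock: 3.85
tool_pos: [0.6849, 0.1128, 0.0637]
tcp_rot: [-0.15, 0.989, 0.0, 0.001]
force: [0.1, -0.3, 0.7]
width: 0.465
finger_force: 0.0
```

```bash
python3 - <<'E'
from m import *
rows([on(a,z=.0625) for a in (17,12,7,2,-3,-8,-13,-18,-23,-28)])
rows([on(a,z=.0625) for a in (-30,-48.5,-53,-57)])
E
```

```text
t 3.85 tcp [0.6849 0.1128 0.0637] phi -162.8 F [ 0.1 -0.3  0.7]
-0.0 0.002 0.004 1.2 1.5 1.2
-0.0 0.002 0.091 1.7 -9.8 1.2
0.0 0.002 0.178 3.2 -21.1 1.2
0.0 0.002 0.265 5.7 -32.1 1.2
0.0 0.002 0.353 9.2 -42.9 1.2
0.0 0.002 0.44 13.5 -53.4 1.2
0.0 0.002 0.527 18.8 -63.4 1.2
0.0 0.002 0.614 24.9 -73.0 1.2
0.0 0.002 0.702 31.9 -82.0 1.2
0.001 0.002 0.789 39.6 -90.3 1.1
t 3.85 tcp [0.6849 0.1128 0.0637] phi -162.8 F [ 0.1 -0.3  0.7]
0.001 0.002 0.824 42.8 -93.4 1.1
0.001 0.002 1.147 77.7 -116.5 1.1
0.001 0.002 1.225 87.1 -120.4 1.1
0.001 0.002 1.295 95.8 -123.1 1.1
```

Request:
{"op": "drive_tool", "data": {
  "motion": "0 0 0.035 1 -3 0 40;0 0 0.07 1.5 -7 0 40;0 0 0.1 2 -11 0 40;0 0 0.14 2.5 -16 0 40;0 0 0.178 3.2 -21 0 40;0 0 0.22 4.5 -26.5 0 40;0 0 0.265 5.7 -32 0 40;0 0 0.31 7.5 -37.5 0 40;0 0 0.353 9.2 -43 0 40;0 0 0.395 11.3 -48 0 40"
}}

```text
clock: 4.85
tool_pos: [0.6873, 0.0626, 0.062]
tcp_rot: [0.049, 0.999, -0.0, -0.0]
force: [0.0, 1.0, -0.9]
width: 0.465
finger_force: 0.4
```

```bash
python3 - <<'E'
from m import *
rows([on(a,z=.0625) for a in (-8.5,-11,-14,-17,-20,-23,-26,-29,-32,-35)])
s=env.snapshot("side");save(s,"s2.png");s=env.snapshot("top");save(s,"t2.png")
E
```

```text
t 4.85 tcp [0.6873 0.0626 0.062 ] phi 174.4 F [ 0.   1.  -0.9]
-0.0 -0.0 0.05 -0.9 -5.9 -0.5
-0.0 -0.0 0.093 -0.5 -11.6 -0.5
-0.0 -0.0 0.146 0.3 -18.3 -0.5
-0.0 -0.0 0.198 1.5 -25.0 -0.5
-0.0 -0.0 0.251 3.0 -31.7 -0.5
-0.0 -0.0 0.303 4.9 -38.2 -0.5
-0.0 -0.0 0.355 7.1 -44.6 -0.5
-0.0 -0.0 0.408 9.6 -51.0 -0.5
-0.0 -0.0 0.46 12.5 -57.1 -0.5
-0.0 -0.0 0.512 15.6 -63.2 -0.5
```

Request:
{"op": "drive_tool", "data": {
  "motion": "0 0 0.05 0 -6 0 40;0 0 0.093 0 -11.6 0 40;0 0 0.146 0.3 -18.3 0 40;0 0 0.198 1.5 -25 0 40;0 0 0.251 3 -31.7 0 40;0 0 0.303 4.9 -38.2 0 40;0 0 0.355 7.1 -44.6 0 40;0 0 0.408 9.6 -51 0 40;0 0 0.46 12.5 -57.1 0 40;0 0 0.512 15.6 -63.2 0 40"
}}

```text
clock: 5.95
tool_pos: [0.6659, 0.0017, 0.0621]
tcp_rot: [0.3, 0.954, 0.0, 0.0]
force: [0.3, 0.5, 0.0]
width: 0.47
finger_force: 0.5
```

```bash
python3 - <<'E'
from m import *
rows([on(a,z=.0625) for a in (-37.5,-40,-42.5,-45,-46,-47,-48,-49,-50)])
s=env.snapshot("side");save(s,"s3.png");t=env.snapshot("top");save(t,"t3.png")
a=cv2.resize(t["pixels"][150:310,120:280,::-1],(400,400),interpolation=2)
b=cv2.resize(s["pixels"][110:270,150:310,::-1],(400,400),interpolation=2)
cv2.imwrite("pics/e.png",np.hstack([a,b]))
E
```

```text
t 5.95 tcp [0.6659 0.0017 0.0621] phi 145.1 F [0.3 0.5 0. ]
0.0 -0.0 0.045 0.2 -6.2 -0.4
0.0 -0.0 0.089 0.6 -11.8 -0.4
0.0 -0.0 0.132 1.2 -17.5 -0.4
0.0 -0.0 0.176 2.1 -23.1 -0.4
0.0 -0.0 0.194 2.5 -25.3 -0.4
0.0 -0.0 0.211 3.0 -27.5 -0.4
0.0 -0.0 0.228 3.5 -29.7 -0.4
0.0 -0.0 0.246 4.0 -32.0 -0.4
0.0 -0.0 0.263 4.6 -34.1 -0.4
```

View pics/e.png

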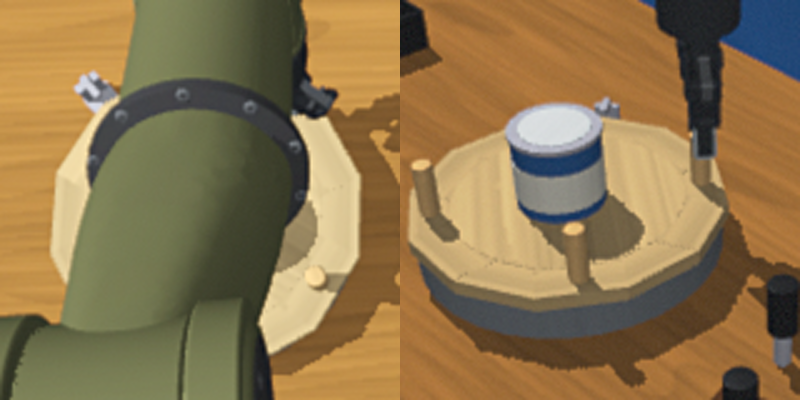

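The fingers are pushing post3. In the side view post1 shows at (422,165) and post2 at (574,229); the tin stands. Computing the table angle from these two.

```bash
python3 - <<'E'
from m import *
s=env.snapshot("side")
for n,u,v,off in(("post1",422,165,90),("post2",574,229,180)):
    p=ray(s,150+(u-400)/2.5,110+v/2.5,.106)[:2]-C
    print(n,np.hypot(*p),(np.degrees(np.arctan2(p[1],p[0]))-off)%360)
t=env.snapshot("top");p=ray(t,120+315/2.5,150+274/2.5,.106)[:2]-C;print(np.hypot(*p),(np.degrees(np.arctan2(p[1],p[0]))-180)%360)
E
```

```text
post1 0.12921741820588065 58.13966898704538
post2 0.12906193170020375 58.56274782591879
0.12866817541203254 57.869065178479445
```

Request:
{"op": "drive_tool", "data": {
  "motion": "0 0 0.045 0.2 -6.2 0 40;0 0 0.089 0.6 -11.8 0 40;0 0 0.132 1.2 -17.5 0 40;0 0 0.176 2.1 -23.1 0 40;0 0 0.211 3 -27.5 0 40;0 0 0.246 4 -32 0 40;0 0 0.263 4.6 -34.1 0 40;0 0 0.281 5.1 -36.4 0 40;0 0 0.298 5.7 -38.5 0 40;0 0 0.298 5.7 -38.5 0 40"
}}

```text
clock: 7.15
tool_pos: [0.6391, -0.0269, 0.0622]
tcp_rot: [0.438, 0.899, -0.0, 0.0]
force: [0.4, 0.2, 0.2]
width: 0.472
finger_force: 0.0
```

```bash
python3 - <<'E'
from m import *
o,R,phi=state();p=o["tool_pos"][:2]-C;print(o["tool_pos"],phi,np.degrees(np.arctan2(p[1],p[0])))
s=env.snapshot("side");t=env.snapshot("top")
# refine post top: template = light-top tracking: print find
# template from s3: post1 top patch
g=lambda n:cv2.imread("pics/"+n)
def track(tmpl,c,cur,guess,r=14,h=5):
    x,y=map(int,np.round(c));T=tmpl[y-h:y+h+1,x-h:x+h+1]
    gx,gy=map(int,np.round(guess));W=cur[gy-r:gy+r+1,gx-r:gx+r+1]
    M=cv2.matchTemplate(W,T,cv2.TM_CCOEFF_NORMED);_,m,_,l=cv2.minMaxLoc(M)
    return np.array([gx-r+l[0]+h+(c[0]-x),gy-r+l[1]+h+(c[1]-y)]),m
def post(a):return [C[0]+.13*np.cos(np.radians(a)),C[1]+.13*np.sin(np.radians(a)),.106]
for n,im,f,c,off in(("post1",s,"s3.png",(158.8,176),90),("post2",s,"s3.png",(219.6,201.6),180),("post2t",t,"t3.png",(246,259.6),180)):
    q,m=track(g(f),c,im["pixels"][:,:,::-1].copy(),proj(im,post(41+off)))
    p=ray(im,*q,.106)[:2]-C;print(n,q,round(m,2),np.hypot(*p).round(4),(np.degrees(np.arctan2(p[1],p[0]))-off)%360)
rows([[*o["tool_pos"][:2],.16,phi]])
E
```

```text
[ 0.63912115 -0.02691081  0.06215449] 128.10449014164405 -52.07047612016765
post1 [161.8 167. ] 0.9 0.1291 40.58831072153146
post2 [200.6 201.6] 0.65 0.1272 40.317108017341866
post2t [239.  280.6] 0.72 0.1481 38.505993534556694
t 7.25 tcp [ 0.6393 -0.0268  0.0621] phi 128.2 F [ 0.3 -0.   0.3]
-0.0 0.0 0.001 0.0 -0.3 -97.9
```

Request:
{"op": "drive_tool", "data": {
  "motion": "0 0 0 0 0 -30 40;0 0 0 0 0 -60 40;0 0 0 0 0 -98 40;0 0 0 0 0 -98 40"
}}

```text
clock: 7.65
tool_pos: [0.6425, -0.027, 0.1657]
tcp_rot: [0.437, 0.899, 0.002, 0.004]
force: [0.7, 0.4, 0.1]
width: 0.462
finger_force: 0.0
```

```bash
python3 - <<'E'
from m import *
t=env.snapshot("top")
o=env.observe();print(o["joints"].round(2))
q=env.snapshot("side")
r=env.find_in("pin_grip",q);print([(round(x["p"],2),[int(a) for a in x["extent"]]) for x in r[:4]])
for z in (.065,.075): print(z,(P(t,552,301,z+.025)).round(4), proj(q,[*P(t,552,301,z+.025)[:2],z+.025]),proj(q,[*P(t,552,301,z+.025)[:2],z-.025]))
p=P(t,552,301,.09)
rows([[p[0],p[1],.16,phi] for phi in(131,180,90)])
E
```

```text
[-0.03  0.55  0.06  1.51 -0.03  1.08  0.7 ]
[(0.83, [323, 277, 346, 319]), (0.77, [312, 240, 330, 276]), (0.57, [276, 256, 293, 285]), (0.55, [299, 218, 311, 257])]
0.065 [ 0.4835 -0.2535  0.09  ] [286.27076528 260.16022572] [286.4898931  279.35778431]
0.075 [ 0.4825 -0.252   0.1   ] [285.30043486 256.02725844] [285.55117616 275.46669015]
t 7.8 tcp [ 0.639  -0.0266  0.1597] phi 128.2 F [-0.8 -0.2 -0.5]
-0.0 -0.0 -0.049 -82.3 -262.5 -0.2
-0.0 -0.0 -0.905 -82.3 -262.5 -0.2
-0.0 -0.0 0.666 -82.3 -262.5 -0.2
```

```bash
python3 - <<'E'
from m import *
rows([[.4835,-.2535,.16,60],[.4835,-.2535,.13,60]])
E
```

```text
t 7.8 tcp [ 0.639  -0.0266  0.1597] phi 128.2 F [-0.8 -0.2 -0.5]
-0.0 0.0 1.19 -82.3 -262.5 -0.2
-0.0 0.0 1.19 -82.3 -262.5 29.8
```

Request:
{"op": "drive_tool", "data": {
  "motion": "0 0 0.14 -12 -37 0 60;0 0 0.28 -24 -75 0 60;0 0 0.42 -36 -115 0 60;0 0 0.56 -48 -155 0 60;0 0 0.7 -60 -195 0 60;0 0 0.85 -72 -230 0 60;0 0 1 -82.3 -262.5 0 60;0 0 1.14 -82.3 -262.5 0 60;0 0 1.19 -82.3 -262.5 15 60;0 0 1.19 -82.3 -262.5 30 60"
}}

```text
clock: 8.8
tool_pos: [0.483, -0.2534, 0.1286]
tcp_rot: [0.867, 0.499, -0.001, -0.001]
force: [0.7, 0.8, -0.4]
width: 0.695
finger_force: 0.0
```

```bash
python3 - <<'E'
from m import *
t=env.snapshot("top");s=env.snapshot("side")
a=cv2.resize(t["pixels"][150:310,120:280,::-1],(400,400),interpolation=2)
b=cv2.resize(s["pixels"][110:330,130:350,::-1],(400,400),interpolation=2)
cv2.imwrite("pics/f.png",np.hstack([a,b]))
rows([[.4835,-.2535,.05,60]])
f=lambda p:((proj(s,p)-[130,110])*400/220+[400,0]).round()
o,R,phi=state();print(f(o["tool_pos"]+R.apply([0,0,-.01])),f([.4835,-.2535,.09]))
h=C+.1275*np.array([np.cos(np.radians(40.6)),np.sin(np.radians(40.6))]);print((proj(t,[*h,.051])-[120,150])*2.5)
E
```

```text
t 8.9 tcp [ 0.4818 -0.2523  0.1272] phi 60.0 F [-0.8 -0.4 -0.2]
-0.006 0.001 -0.0 -0.1 2.5 77.2
[682. 238.] [684. 273.]
[123.74841522 120.51029679]
```

View pics/f.png

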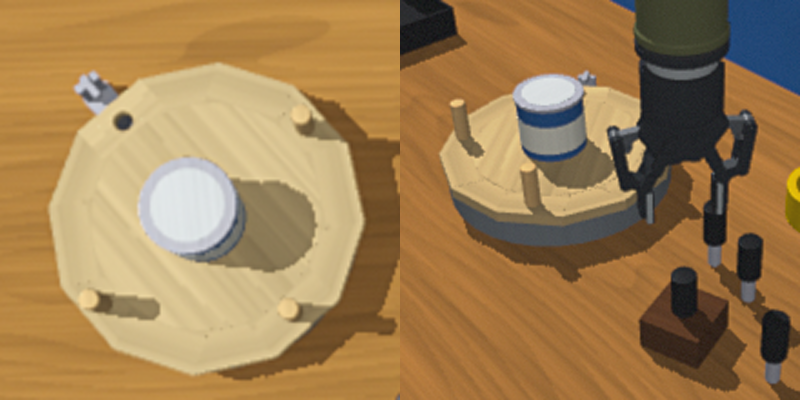

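The lock hole is at (123,121) in the top crop, in line with the pointer, and the gripper is centred over the holder pin (column 684). Going down to grip it.

Request:
{"op": "drive_tool", "data": {
  "motion": "0 0 0 0 2 20 60;0 0 0 0 2 45 60;0 0 0 0 2 65 60;0 0 0 0 2 77 60;0 0 0 0 2 77 60;0 0 0 0 2 77 25;0 0 0 0 2 77 25;0 0 0 0 2 77 25;0 0 0 0 2 77 25;0 0 0 0 2 77 25",
  "newtons": 50
}}

```text
clock: 9.9
tool_pos: [0.4858, -0.2546, 0.0537]
tcp_rot: [0.866, 0.5, 0.0, 0.0]
force: [0.3, 0.1, 3.1]
width: 0.294
finger_force: 1.7
```

```bash
python3 - <<'E'
from m import *
o=env.observe();print(o["tool_pos"],o["force"],o["width"],o["finger_force"])
t=env.snapshot("top");px=t["pixels"].astype(int)
g=px.sum(2)[190:208,160:178];ys,xs=np.where(g<g.min()+ (np.median(g)-g.min())*.5)
w=((np.median(g)-g)[ys,xs]);u=160+(xs*w).sum()/w.sum();v=190+(ys*w).sum()/w.sum()
p=ray(t,u,v,.051);d=p[:2]-C;print(len(xs),u,v,p,np.hypot(*d),np.degrees(np.arctan2(d[1],d[0])))
E
```

```text
[ 0.48579902 -0.25458391  0.05369607] [0.30821279 0.1474217  3.10695886] 0.29352854463981265 1.6537204384803772
39 168.90578000589795 198.20075199056325 [0.65586183 0.16035438 0.051     ] 0.12850975278586899 41.08535522409837
```

Request:
{"op": "drive_tool", "data": {
  "motion": "0 0 0 0 0 0 15;0 0 0 0 0 0 15;0 0 0 0 0 0 15;0 0 0 0 0 0 15",
  "newtons": 50
}}

```text
clock: 10.35
tool_pos: [0.4843, -0.2537, 0.0548]
tcp_rot: [0.866, 0.5, 0.0, -0.001]
force: [-7.4, 4.9, 21.8]
width: 0.184
finger_force: 11.1
```

```bash
python3 - <<'E'
from m import *
s=env.snapshot("side");t=env.snapshot("top")
b=cv2.resize(s["pixels"][230:310,245:325,::-1],(400,400),interpolation=2)
a=cv2.resize(t["pixels"][220:300,290:370,::-1],(400,400),interpolation=2)
cv2.imwrite("pics/g.png",np.hstack([a,b]));o=env.observe();print(o["tool_pos"],o["force"],o["width"],o["finger_force"])
E
```

```text
[ 0.48427122 -0.25368884  0.05482246] [-7.21923001  4.73169644 21.52402677] 0.17588436455855982 11.056205495260656
```

View pics/g.png

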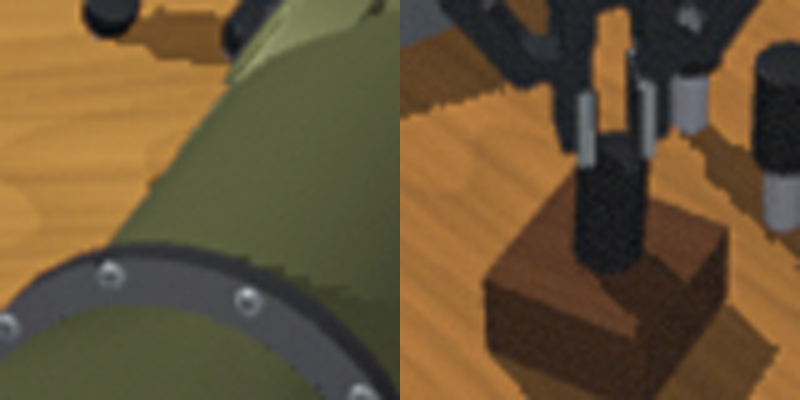

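The fingertips only reach the top rim of the head: they sit about 28 mm higher than I assumed. I'll open, go deeper, and grip again.

Request:
{"op": "drive_tool", "data": {
  "motion": "0 0 0 0 0 0 30;0 0 0 0 0 0 60;0 0 0 0 0 0 60;0 0 0 0 0 0 60;0 0 0 0 0 8 60;0 0 0 0 0 16 60;0 0 0 0 0 22 60;0 0 0 0 0 22 60"
}}

```text
clock: 11.25
tool_pos: [0.4847, -0.254, 0.0298]
tcp_rot: [0.866, 0.5, -0.001, -0.001]
force: [0.2, 1.0, -0.6]
width: 0.7
finger_force: 0.0
```

```bash
python3 - <<'E'
from m import *
s=env.snapshot("side")
b=cv2.resize(s["pixels"][230:310,245:325,::-1],(500,500),interpolation=2)
cv2.imwrite("pics/i.png",b);o=env.observe();print(o["tool_pos"],o["force"],o["width"],o["finger_force"])
f=lambda p:((proj(s,p)-[245,230])*500/80).round()
print(f([.4835,-.2535,.09]),f([.4835,-.2535,.04]))
print(env.observe()["joints"].round(2))
E
```

```text
[ 0.48500576 -0.25425561  0.03034691] [-1.13411064 -0.01282303  0.15121667] 0.7028296817136536 0.0
[258. 188.] [259. 308.]
[ 0.22  0.6   0.33  1.91 -0.3   0.68  0.21]
```

View pics/i.png

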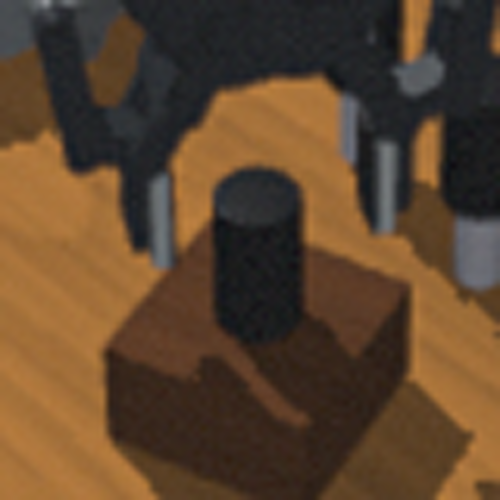

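Fingertips are now at (160,265) and (387,232) beside the head (centre 258,188 to 308). I'll shift 3 mm along the finger line, go 4 mm lower and close.

Request:
{"op": "drive_tool", "data": {
  "motion": "0 0 0 0 -3 4 60;0 0 0 0 -3 4 60;0 0 0 0 -3 4 30;0 0 0 0 -3 4 24;0 0 0 0 -3 4 20;0 0 0 0 -3 4 20;0 0 0 0 -3 4 20;0 0 0 0 -3 4 20;0 0 0 0 -3 4 20",
  "newtons": 60
}}

```text
clock: 12.2
tool_pos: [0.483, -0.253, 0.0274]
tcp_rot: [0.866, 0.5, 0.0, 0.0]
force: [-1.5, 1.3, 5.4]
width: 0.31
finger_force: 59.0
```

Request:
{"op": "drive_tool", "data": {
  "motion": "0 0 0 0 0 -10 20;0 0 0 0 0 -25 20;0 0 0 0 0 -45 20;0 0 0 0 0 -85 20;0 0 0 0 0 -125 20;0 0 0 0 0 -155 20;0 0 0 0 0 -155 20"
}}

```text
clock: 12.9
tool_pos: [0.4848, -0.2546, 0.1868]
tcp_rot: [0.866, 0.5, 0.002, 0.003]
force: [-0.3, -0.0, -2.0]
width: 0.311
finger_force: 59.3
```

```bash
python3 - <<'E'
from m import *
o=env.observe();print(o["width"],o["finger_force"],o["joints"].round(2))
rows([[.6555,.160,.183,41.5],[.6555,.160,.105,41.5]])
E
```

```text
0.3109042138526706 59.28579568862915 [ 0.15  0.41  0.42  1.73 -0.19  1.03  0.12]
t 12.9 tcp [ 0.4848 -0.2546  0.1868] phi 60.0 F [-0.3 -0.  -2. ]
0.008 -0.002 0.322 444.3 -59.9 3.6
0.008 -0.002 0.322 444.3 -60.5 81.6
```

Request:
{"op": "drive_tool", "data": {
  "motion": "0 0 0.04 45 -6 0 20;0 0 0.08 90 -12 0 20;0 0 0.12 135 -18 0 20;0 0 0.16 180 -24 0 20;0 0 0.2 225 -30 0 20;0 0 0.24 270 -36 0 20;0 0 0.28 315 -42 0 20;0 0 0.32 360 -48 0 20;0 0 0.322 405 -54 0 20;0 0 0.322 444 -60 0 20"
}}

```text
clock: 13.9
tool_pos: [0.653, 0.1644, 0.181]
tcp_rot: [0.935, 0.355, -0.001, -0.0]
force: [0.9, -1.6, -2.1]
width: 0.309
finger_force: 59.2
```

Request:
{"op": "drive_tool", "data": {
  "motion": "0 0 0 0 0 0 20;0 0 0 0 0 0 20;0 0 0 0 0 0 20"
}}

```text
clock: 14.2
tool_pos: [0.6527, 0.1597, 0.1816]
tcp_rot: [0.935, 0.354, -0.001, 0.001]
force: [-1.0, -0.2, -1.6]
width: 0.309
finger_force: 59.2
```

```bash
python3 - <<'E'
from m import *
o=env.observe();print(o["width"],o["finger_force"],o["joints"].round(2))
rows([[.6555,.160,.183,41.5],[.6555,.160,.11,41.5]])
E
```

```text
0.3089603279023461 59.180617332458496 [-0.52  0.62  0.45  1.39 -0.27  1.19 -0.89]
t 14.2 tcp [0.6527 0.1597 0.1816] phi 41.4 F [-1.  -0.2 -1.6]
0.0 0.002 -0.001 2.3 1.6 -1.4
0.0 0.002 -0.001 2.5 1.6 71.6
```

Request:
{"op": "drive_tool", "data": {
  "motion": "0 0 0 2.4 1.6 30 20;0 0 0 2.4 1.6 60 20;0 0 0 2.4 1.6 80 20;0 0 0 2.4 1.6 85 20;0 0 0 2.4 1.6 85 20;0 0 0 2.4 1.6 85 20"
}}

```text
clock: 14.8
tool_pos: [0.6568, 0.1611, 0.0986]
tcp_rot: [0.935, 0.354, 0.001, 0.0]
force: [-0.0, 0.3, -1.5]
width: 0.312
finger_force: 59.3
```

```bash
python3 - <<'E'
from m import *
ps=[]
s=env.snapshot("side");
for i in range(3): o=env.observe();ps.append(o["tool_pos"]);t=env.snapshot("top")
print(np.round(ps,4))
b=cv2.resize(s["pixels"][120:200,180:260,::-1],(400,400),interpolation=2)
a=cv2.resize(t["pixels"][160:240,130:210,::-1],(400,400),interpolation=2)
cv2.imwrite("pics/j.png",np.hstack([a,b]))
p=np.mean(ps,0)
fs=lambda q:((proj(s,q)-[180,120])*5+[400,0]).round()
ft=lambda q:((proj(t,q)-[130,160])*5).round()
print("tip",fs(p-[0,0,.0244]),ft(p-[0,0,.0244]),"head top",fs(p+[0,0,.0626]),ft(p+[0,0,.0626]),"hole",fs([.6555,.16,.051]),ft([.6555,.16,.051]))
E
```

```text
[[0.657  0.1614 0.0988]
 [0.6569 0.1616 0.0987]
 [0.6567 0.1618 0.0985]]
tip [638. 169.] [181. 178.] head top [624.  17.] [133. 130.] hole [641. 210.] [195. 192.]
```

View pics/j.png

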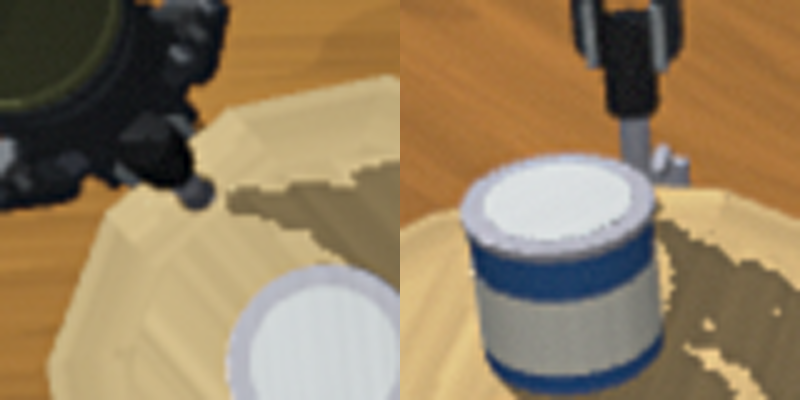

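The dark circle at (198,193) in the top view is the lock hole, with the shank just above it, as predicted (tip at 181,178). The pin is about 2 mm outward, so I'll correct that and lower gently.

Request:
{"op": "drive_tool", "data": {
  "motion": "0 0 0 -2 0 5 20;0 0 0 -2 0 10 20;0 0 0 -2 0 15 20;0 0 0 -2 0 19 20;0 0 0 -2 0 22 20;0 0 0 -2 0 24 20;0 0 0 -2 0 26 20;0 0 0 -2 0 26 20"
}}

```text
clock: 15.8
tool_pos: [0.6562, 0.1608, 0.0724]
tcp_rot: [0.935, 0.354, 0.002, 0.0]
force: [2.8, 0.5, 1.6]
width: 0.308
finger_force: 59.7
```

Request:
{"op": "drive_tool", "data": {
  "motion": "0 0 0 1 0 0 20;0 0 0 1 0 2 20;0 0 0 1 0 4 20;0 0 0 1 0 6 20;0 0 0 1 0 6 20"
}}

```text
clock: 16.3
tool_pos: [0.6553, 0.1616, 0.0646]
tcp_rot: [0.935, 0.355, 0.0, -0.0]
force: [2.0, 1.8, -3.3]
width: 0.31
finger_force: 59.4
```

Request:
{"op": "drive_tool", "data": {
  "motion": "0 0 0 0.7 0 2 20;0 0 0 0.7 0 4 20;0 0 0 0.7 0 5 20;0 0 0 0.7 0 6 20;0 0 0 0.7 0 6 20"
}}

```text
clock: 16.8
tool_pos: [0.6556, 0.1618, 0.0589]
tcp_rot: [0.935, 0.355, -0.0, -0.0]
force: [1.9, 2.3, -0.5]
width: 0.311
finger_force: 59.5
```

Request:
{"op": "drive_tool", "data": {
  "motion": "0 0 0 0.5 0 1 20;0 0 0 0.5 0 2 20;0 0 0 0.5 0 2 20"
}}

```text
clock: 17.1
tool_pos: [0.6562, 0.1621, 0.0583]
tcp_rot: [0.935, 0.355, 0.0, -0.0]
force: [-0.2, 1.3, 8.2]
width: 0.305
finger_force: 60.8
```

```bash
python3 - <<'E'
from m import *
ps=[]
for i in range(4): o=env.observe();ps.append(np.r_[o["tool_pos"],o["force"]]);env.snapshot("top")
print(np.round(ps,4))
p=np.mean(ps,0)[:2]-C;a=np.degrees(np.arctan2(p[1],p[0]));r=np.hypot(*p);print(a,r)
z=np.mean(ps,0)[2]
rows([on(b,r,z)[:3]+[b] for b in np.arange(41.5,56,1)])
E
```

```text
[[ 0.6562  0.1621  0.0583 -0.1501  1.2546  8.2366]
 [ 0.6562  0.1621  0.0583 -0.1297  1.2731  8.0316]
 [ 0.6562  0.1621  0.0583 -1.1935  1.2163  8.1276]
 [ 0.6561  0.1621  0.0583 -0.2758  1.8501  8.0058]]
41.57681259916688 0.1299027112087766
t 17.3 tcp [0.6562 0.1621 0.0583] phi 41.5 F [-0.4  1.5  8.6]
-0.0 -0.001 0.0 0.0 0.1 0.0
-0.0 -0.001 -0.017 -0.0 -2.2 0.0
-0.0 -0.001 -0.034 -0.1 -4.4 0.0
-0.0 -0.001 -0.052 -0.2 -6.7 0.0
0.0 -0.001 -0.069 -0.3 -8.9 0.0
0.0 -0.001 -0.087 -0.5 -11.2 0.0
0.0 -0.001 -0.104 -0.7 -13.5 0.0
0.0 -0.001 -0.122 -1.0 -15.7 0.0
0.0 -0.001 -0.139 -1.2 -18.0 0.0
0.0 -0.001 -0.157 -1.6 -20.2 0.0
0.0 -0.001 -0.174 -2.0 -22.4 0.0
0.0 -0.001 -0.192 -2.4 -24.7 0.0
0.0 -0.001 -0.209 -2.8 -26.9 0.0
0.0 -0.001 -0.226 -3.3 -29.1 0.0
0.0 -0.001 -0.244 -3.8 -31.3 0.0
```

Request:
{"op": "drive_tool", "data": {
  "motion": "0 0 -0.006 0 -0.8 0 20;0 0 -0.012 0 -1.6 0 20;0 0 -0.018 0 -2.4 0 20;0 0 -0.024 0 -3.2 0 20;0 0 -0.03 0 -4 0 20;0 0 -0.036 -0.1 -4.8 0 20;0 0 -0.042 -0.1 -5.6 0 20"
}}

```text
clock: 18.0
tool_pos: [0.6543, 0.164, 0.0584]
tcp_rot: [0.928, 0.374, 0.001, 0.002]
force: [4.3, -2.3, 5.5]
width: 0.307
finger_force: 60.0
```

Request:
{"op": "drive_tool", "data": {
  "motion": "0 0 -0.006 0 -0.8 0.3 20;0 0 -0.012 0 -1.6 0.5 20;0 0 -0.018 0 -2.4 0.5 20;0 0 -0.024 0 -3.2 0.5 20;0 0 -0.03 0 -4 0.5 20;0 0 -0.03 0 -4 0.5 20"
}}

```text
clock: 18.6
tool_pos: [0.6521, 0.1666, 0.0584]
tcp_rot: [0.922, 0.387, 0.002, 0.002]
force: [3.2, -2.5, 7.3]
width: 0.308
finger_force: 60.1
```

Request:
{"op": "drive_tool", "data": {
  "motion": "0 0 -0.006 0 -0.8 0 20;0 0 -0.012 0 -1.6 0 20;0 0 -0.018 0 -2.4 0 20;0 0 -0.024 0 -3.2 0 20;0 0 -0.03 -0.1 -4 0 20;0 0 -0.03 -0.1 -4 0 20"
}}

```text
clock: 19.2
tool_pos: [0.6492, 0.1695, 0.0583]
tcp_rot: [0.916, 0.401, 0.002, 0.002]
force: [4.6, -2.2, 7.5]
width: 0.308
finger_force: 60.1
```

Request:
{"op": "drive_tool", "data": {
  "motion": "0 0 -0.006 0 -0.8 0 20;0 0 -0.012 0 -1.6 0 20;0 0 -0.018 0 -2.4 0 20;0 0 -0.024 0 -3.2 0 20;0 0 -0.03 -0.1 -4 0 20;0 0 -0.03 -0.1 -4 0 20"
}}

```text
clock: 19.8
tool_pos: [0.6461, 0.1723, 0.0583]
tcp_rot: [0.91, 0.415, 0.002, 0.002]
force: [5.0, -1.8, 7.2]
width: 0.306
finger_force: 60.1
```

Request:
{"op": "drive_tool", "data": {
  "motion": "0 0 -0.006 0 -0.8 0 20;0 0 -0.012 0 -1.6 0 20;0 0 -0.018 0 -2.4 0 20;0 0 -0.024 0 -3.2 0 20;0 0 -0.03 -0.1 -4 0 20;0 0 -0.03 -0.1 -4 0 20"
}}

```text
clock: 20.4
tool_pos: [0.6403, 0.1771, 0.0566]
tcp_rot: [0.903, 0.429, -0.0, -0.0]
force: [2.0, 2.4, 0.3]
width: 0.306
finger_force: 59.5
```

```bash
python3 - <<'E'
from m import *
o=env.observe();p=o["tool_pos"][:2]-C;print(o["tool_pos"].round(4),np.hypot(*p),np.degrees(np.arctan2(p[1],p[0])))
a=np.arctan2(p[1],p[0]);F=o["force"];print("radial",F[0]*np.cos(a)+F[1]*np.sin(a),"tang acw",-F[0]*np.sin(a)+F[1]*np.cos(a),F[2],o["moment"])
E
```

```text
[0.6403 0.1771 0.0566] 0.12979038398395412 51.20651956187142
radial 3.1356738965142186 tang acw -0.05162490215569293 0.3415576189776261 [ 0.44594148 -0.56597396 -0.03662301]
```

It has found the socket: z dropped and the force vanished. Now down gently.

Request:
{"op": "drive_tool", "data": {
  "motion": "0 0 0 0.5 0 1 20;0 0 0 0.5 0 2 20;0 0 0 0.5 0 3 20;0 0 0 0.5 0 4 20;0 0 0 0.5 0 4 20"
}}

```text
clock: 20.9
tool_pos: [0.6402, 0.1774, 0.052]
tcp_rot: [0.903, 0.429, -0.001, -0.0]
force: [0.9, 1.4, -2.1]
width: 0.302
finger_force: 59.3
```

Request:
{"op": "drive_tool", "data": {
  "motion": "0 0 0 0 0 2 20;0 0 0 0 0 4 20;0 0 0 0 0 6 20;0 0 0 0 0 8 20;0 0 0 0 0 10 20;0 0 0 0 0 11 20;0 0 0 0 0 12 20;0 0 0 0 0 12 20"
}}

```text
clock: 21.7
tool_pos: [0.6407, 0.1773, 0.0404]
tcp_rot: [0.903, 0.429, -0.0, 0.0]
force: [2.0, 1.1, -3.1]
width: 0.307
finger_force: 59.4
```

Request:
{"op": "drive_tool", "data": {
  "motion": "0 0 0 0 0 1 20;0 0 0 0 0 2 20;0 0 0 0 0 3 20;0 0 0 0 0 4 20;0 0 0 0 0 4 20"
}}

```text
clock: 22.2
tool_pos: [0.6411, 0.1774, 0.0385]
tcp_rot: [0.903, 0.429, 0.001, -0.0]
force: [-2.8, 0.4, 12.1]
width: 0.307
finger_force: 61.0
```

Home: z is 0.0385 with firm contact. Releasing.

Request:
{"op": "drive_tool", "data": {
  "motion": "0 0 0 0 0 -2 20;0 0 0 0 0 -2 35;0 0 0 0 0 -2 50;0 0 0 0 0 -2 50;0 0 0 0 0 -2 50;0 0 0 0 0 -20 50;0 0 0 0 0 -50 50;0 0 0 0 0 -90 50;0 0 0 0 0 -130 50;0 0 0 0 0 -130 50"
}}

```text
clock: 23.2
tool_pos: [0.6442, 0.1773, 0.1728]
tcp_rot: [0.903, 0.429, 0.005, 0.001]
force: [0.8, -0.5, 1.2]
width: 0.585
finger_force: 0.0
```

Request:
{"op": "drive_tool", "data": {
  "motion": "0 0 0 40 0 0 50;0 0 0 80 0 0 50;0 0 0 120 0 0 50;0 0 0 160 0 0 50;0 0 0 160 0 0 50;0 0 0 160 0 0 50"
}}

```text
clock: 23.8
tool_pos: [0.7417, 0.3018, 0.1643]
tcp_rot: [0.903, 0.43, -0.001, 0.0]
force: [0.7, -1.0, -0.3]
width: 0.584
finger_force: 0.0
```

```bash
python3 - <<'E'
from m import *
s=env.snapshot("side");t=env.snapshot("top")
b=cv2.resize(s["pixels"][120:200,160:240,::-1],(400,400),interpolation=2)
a=cv2.resize(t["pixels"][160:240,130:210,::-1],(400,400),interpolation=2)
cv2.imwrite("pics/k.png",np.hstack([a,b]))
h=C+.1275*np.array([np.cos(np.radians(51)),np.sin(np.radians(51))])
for z in(.101,.051): print(((proj(s,[*h,z])-[160,120])*5+[400,0]).round(),((proj(t,[*h,z])-[130,160])*5).round())
print(env.observe()["clock"],env.observe()["tool_pos"],env.observe()["force"])
E
```

```text
[690. 126.] [138. 201.]
[699. 210.] [164. 224.]
23.9 [0.74179637 0.29983527 0.16629809] [ 0.02373178 -0.79552875 -0.55670952]
```

View pics/k.png

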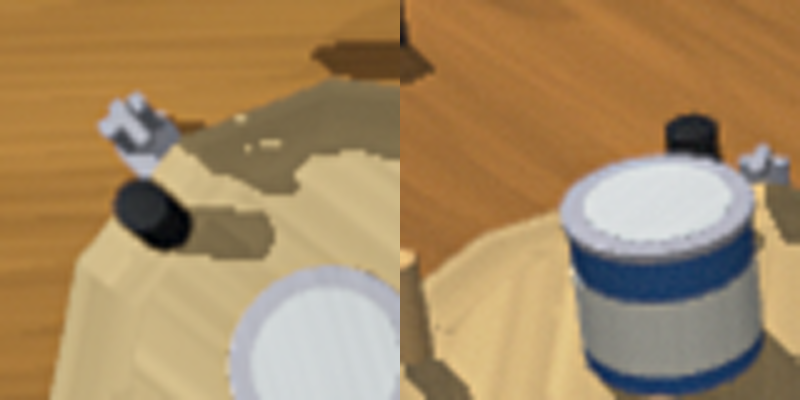

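The pin's head top is at (692,126) in the side view, where a fully seated pin should be (690,126). It is upright, flush on the disc, and the tin is standing in the middle. Handing in.

```bash
python3 -c "
from cell import env
print(env.close_job())"
```

```text
the job is handed in; nothing more can be done
None
```

The lock pin is fully home in the hidden socket and released, with the tin still standing mid-disc; I handed the job in at about 24 s, and no verdict came back.

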